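# Put away breath-sample cartridges by length

## Task

Open the case's lid and sort the breath-sample cartridges from the bench into it: lay each one flat and lengthwise in the row whose printed blue bays are as long as it is, and leave the extra-long one, which fits no row, out on the bench. When all are in their rows, shut the lid fully. Do not shift the jar, the timer or the cardboard box.

Things in the scene. Friction and masses are not known exactly. Their poses are not given: they have to be found in the camera images.
- c60a_mid (a point): centre of a breath-sample cartridge 60 mm long overall: white round body 32 mm in diameter between two magenta square end caps, 38 x 38 mm and 10 mm thick. It lies on the flat of its caps, its centre 19 mm above what it rests on, and does not roll; its x axis runs along its length. About 60 to 110 g. May be absent in some starts.
- c60b_mid (a point): centre of a breath-sample cartridge 60 mm long overall: white round body 32 mm in diameter between two magenta square end caps, 38 x 38 mm and 10 mm thick. It lies on the flat of its caps, its centre 19 mm above what it rests on, and does not roll; its x axis runs along its length. About 60 to 110 g. May be absent in some starts.
- c80a_mid (a point): centre of a breath-sample cartridge 80 mm long overall: white round body 32 mm in diameter between two magenta square end caps, 38 x 38 mm and 10 mm thick. It lies on the flat of its caps, its centre 19 mm above what it rests on, and does not roll; its x axis runs along its length. About 60 to 110 g. May be absent in some starts.
- c80b_mid (a point): centre of a breath-sample cartridge 80 mm long overall: white round body 32 mm in diameter between two magenta square end caps, 38 x 38 mm and 10 mm thick. It lies on the flat of its caps, its centre 19 mm above what it rests on, and does not roll; its x axis runs along its length. About 60 to 110 g. May be absent in some starts.
- c100a_mid (a point): centre of a breath-sample cartridge 100 mm long overall: white round body 32 mm in diameter between two magenta square end caps, 38 x 38 mm and 10 mm thick. It lies on the flat of its caps, its centre 19 mm above what it rests on, and does not roll; its x axis runs along its length. About 60 to 110 g. May be absent in some starts.
- c100b_mid (a point): centre of a breath-sample cartridge 100 mm long overall: white round body 32 mm in diameter between two magenta square end caps, 38 x 38 mm and 10 mm thick. It lies on the flat of its caps, its centre 19 mm above what it rests on, and does not roll; its x axis runs along its length. About 60 to 110 g. May be absent in some starts.
- c120_mid (a point): centre of a breath-sample cartridge 120 mm long overall: white round body 32 mm in diameter between two magenta square end caps, 38 x 38 mm and 10 mm thick. It lies on the flat of its caps, its centre 19 mm above what it rests on, and does not roll; its x axis runs along its length. About 90 g. It is a look-alike for which the case has no row: it stays out on the bench.
- row_60: white floor strip of one row of the case, 64 x 236 mm, the row for 60 mm cartridges: two blue bays 40 mm wide and 60 mm long are printed on it, centred 58 mm either side of its middle, lengthwise along the row. Origin at the middle of its underside; x across the row, y along the row, z up; its top, where the cartridges lie, is 3 mm above the origin. Its place in the case varies.
- row_80: white floor strip of one row of the case, 64 x 236 mm, the row for 80 mm cartridges: two blue bays 40 mm wide and 80 mm long are printed on it, centred 58 mm either side of its middle, lengthwise along the row. Origin at the middle of its underside; x across the row, y along the row, z up; its top, where the cartridges lie, is 3 mm above the origin. Its place in the case varies.
- row_100: white floor strip of one row of the case, 64 x 236 mm, the row for 100 mm cartridges: two blue bays 40 mm wide and 100 mm long are printed on it, centred 58 mm either side of its middle, lengthwise along the row. Origin at the middle of its underside; x across the row, y along the row, z up; its top, where the cartridges lie, is 3 mm above the origin. Its place in the case varies.
- case: grey open case fixed to the bench, 256 mm (its x) by 244 mm (y) outside, walls 4 mm thick, 48 mm high; origin at the centre of its underside. Three rows run along its y, centre lines at x = -68, 0 and 68 mm; ridges 4 mm wide at x = -102, -34, 34 and 102 mm flank them, to 15 mm above the bench. The row strips' tops are 7 mm above the bench. The lid's hinge is on its -y wall.
- lid (a joint): angle of the clear lid (magenta rim): 0 shut flat on the walls, where it nearly starts; 1.75 rad fully open, just past upright on the case's -y side. Hinge line along the case's x at y = -122 mm, 48 mm above the bench; panel 256 x 244 x 4 mm, 0.25 kg. The hinge is stiff: the lid stays wherever it is left; about 3 N at the free edge lifts it, 0.5 N lowers it. No latch.
- lid_handle (a point): centre of the magenta round bar handle on the lid's outer face: bar 12 mm in diameter and 80 mm long, parallel to the hinge, on two end posts 68 mm apart inside, its axis 26 mm above the lid's underside and 228 mm from the hinge line, half-way along the lid. Its x axis runs along the bar, its y axis from the hinge towards the free edge.
- jar: bystander: small jar with blue cap, 60 mm diameter, 75 mm high; origin at the centre of its underside.
- timer: bystander: white bench timer, 60 x 70 x 22 mm; origin at the centre of its underside.
- carton: bystander: small closed cardboard box with a pale tape band, 80 x 140 x 60 mm; origin at the centre of its underside.
There are look-alikes about, which are no part of the job. Leave any green, orange or purple look-alike of the part that bears c100b_mid alone.

How it is judged:
By the outcome, as a careful person would: the job done as asked, in the order asked, and still so for the second after the job is handed in, with the robot touching nothing.
Of c60a, c60b, c80a, c80b, c100a, c100b only 5 to 6 are there at a start; the rules pass over those that are not, and their reading is None.
At some moment in a run one of c60a, c60b, c80a, c80b, c100a, c100b may be knocked a few centimetres aside while the robot is not near it.
Once in a run the grip may slacken for a moment while it holds something.
It also fails if it takes over 210 s, if anything falls off the work surface, if the arm or the gripper's body presses on something with over 40 N, if the wrist force passes 120 N, or if a joint passes its speed limit or range.

## Robot

A 6-joint arm with a two-finger parallel gripper is mounted at the origin on the work surface. World frame = base frame: x ahead of the robot, y to its left, z up, the work surface at z = 0. Lengths are in m, angles in rad, forces in N, time in s.
With the tool pointing down it reaches from about 0.275 to 0.825 m from the base axis. Payload 4.9 kg.
Tool frame: the origin (TCP) lies between the finger pads; the fingertips stand 17 mm ahead of it and the grasp point (between the pads) lies 2 mm behind it; z points along the fingers, y is the line along which they close (so a half turn about z gives the same grasp; the last joint's range is limited). The gripper opens to 85 mm and grips with 20 to 120 N. Pads are 22 mm wide; open, the fingers measure 114 mm over their backs; the gripper's body (76 mm by 85 mm) begins 54 mm behind the grasp point. The pads swing forward as they close: fully open they stand 13 mm farther back than shut.
Start: joints at [-1.366, 0.326, -0.193, 1.052, 0, 1.437], TCP at [0.183, -0.519, 0.248] pointing down, gripper open.
Joint ranges: [-2.65, 2.65], [-0.97, 1.79], [-1.3, 1.35], [-1.93, 2.1], [-1.47, 1.37], [-3.14, 3.14]. Speed limits (rad/s): [2.57, 2.57, 3.14, 3.14, 3.14, 3.14].

## Interface

Orientations are given as a unit quaternion [w, x, y, z].
In Python, from rig import monitor, camera, job gives the robot as it stands.
- The arm moves only by the tool jog_arm, never from a script. Its arguments are lists of equal length, an entry for each row: "linear": the shift along the tool's x, y, z in m, a list of three; "spin": the turn about the tool's z in rad; "grip": the closure, from 0 (fully open) to 1 (shut). In form: {"linear": [[tx, ty, tz], ...], "spin": [spin, ...], "grip": [grip, ...]}. A call has 1 to 20 rows; each row is the pose to reach, as a shift and turn from the pose commanded when the call began, along the tool's axes at that moment; what a row does not reach only later rows make up. A row lasts 1/10 s, in which the tool goes at most 50 mm and 8.59 degrees, less where a joint would pass 70% of its speed; a pose out of reach is approached as far as the arm can. A call with a gripper value outside its range is refused whole. The fingers move at their own pace and stop on an object; "grip_force" is the grip in N (left out, the last holds). Time passes only in rows, so rows that repeat a pose let the fingers close. It gives the time, the measured TCP pose, the force, the opening and the grip force at its end, in the units of the state.
- monitor.read_state(): the state, without advancing time (a new reading comes with each control period).
- camera(name): name is "side" or "top"; returns a dict with "frame" (420x560x3 uint8, red, green, blue), "z_map" (420x560 float32, m along the optical axis (not along the pixel's ray), 0 where there is no reading), "fx", "fy", "cx", "cy" (pixels), "extrinsics" (4x4, takes a point from world to camera coordinates). Camera axes: x right, y down, z forward; pixel columns grow to the right and rows downward; lengths in m; the calibration is good to about 2 mm. A picture is of the moment at which its call begins.
- job.finish_job(): hands the job in; it is judged then, once.
The state is a dict: "t": time; "joint_pos": joint angles; "joint_vel": joint speeds; "joint_efforts": joint torques, N m; "position": TCP position; "tcp_rot": TCP orientation; "ft_force": force on the tool from outside, world axes, zero at the start; "wrist_torque": the same for the moment, N m; "width": finger opening in m; "finger_force": force on a finger pad.
Only numpy, scipy, OpenCV 4.12 (cv2) and the standard library are available. Lean on these libraries where they do the work, as an engineer would, in place of code of your own. Each camera call takes 0.05 s, during which the arm holds its last target. There are 200 camera calls.

## Working session

There is one attempt and no reset: what is moved stays moved. The work goes in short steps, Python scripts to look and compute and a tool call to move; the robot and the scene stay as the last step left them, time stands still between calls to the robot, and variables do not carry over. Pictures are saved under pics/ and viewed, at most 14 in all, crops included, and the job is handed in when it is done.

Besides the shell and the picture viewer there is one more tool, called after ">>>" as name(argument=value, ...) on one line, values as JSON. jog_arm: Moves the arm, as the interface text tells. Its arguments: {"type":"object","properties":{"linear":{"type":"array"},"spin":{"type":"array"},"grip":{"type":"array"},"grip_force":{"type":"number"}},"required":["linear","spin","grip"]}

```bash
ls; mkdir -p pics
python3 - <<'E'
from rig import monitor,camera
import cv2,numpy as np
for n in("top","side"):
    c=camera(n); cv2.imwrite(f"pics/{n}0.png",c["frame"][:,:,::-1]); print(n,c["fx"],c["fy"],c["cx"],c["cy"]);print(np.round(c["extrinsics"],3).tolist())
s=monitor.read_state();print(s)
E
```

```text
pics
top 426.03891756965567 426.03891756965567 269.8003051516799 208.87228793764655
[[0.021, -1.0, -0.001, 0.012], [-0.997, -0.021, -0.07, 0.512], [0.07, 0.002, -0.998, 1.21], [0.0, 0.0, 0.0, 1.0]]
side 496.3089861008212 496.3089861008212 284.39985039309187 200.21065454378885
[[-0.937, -0.35, -0.015, 0.498], [-0.218, 0.618, -0.756, 0.152], [0.273, -0.705, -0.655, 0.98], [0.0, 0.0, 0.0, 1.0]]
{'t': 0.1, 'joint_pos': array([-1.36618621e+00,  3.26872887e-01, -1.93470499e-01,  1.05199615e+00,
       -9.47350717e-06,  1.43662845e+00]), 'joint_vel': array([ 0.00065137, -0.00143781,  0.00272773,  0.00068746, -0.00081137,
       -0.00072911]), 'joint_efforts': array([ 1.19080727e-03, -4.44239187e+01,  2.63038391e+01,  7.91192724e-03,
       -9.98850828e-05, -1.28982094e-05]), 'position': array([ 0.18270929, -0.51824947,  0.24758349]), 'tcp_rot': array([-7.70960532e-04,  9.85687660e-01,  1.68580077e-01, -3.19050208e-05]), 'ft_force': array([-0.13318474,  1.06796304,  0.45132427]), 'wrist_torque': array([0.03486628, 0.02108247, 0.02382818]), 'finger_force': 0.0, 'width': 0.0855320555136072}
```

View pics/top0.png

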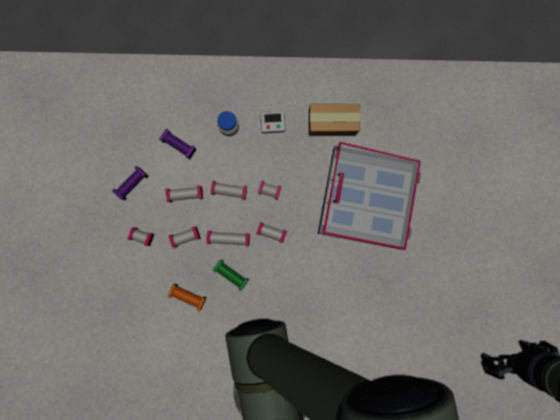

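View pics/side0.png

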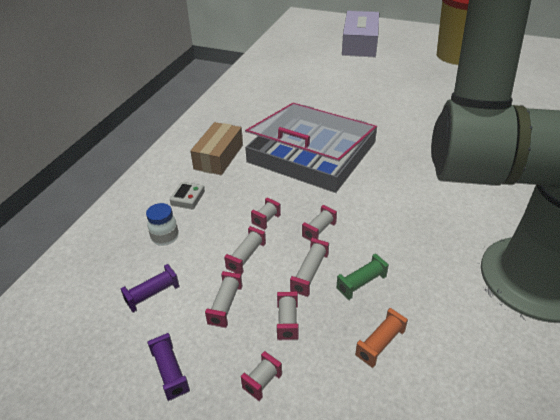

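The top view shows seven white/magenta cartridges at about (184,194), (229,190), (270,190), (272,232), (229,238), (185,237) and (141,236). The case is around (370,196) with its handle at (338,187) and hinge on the right (-y). The green, orange and purple look-alikes are to be left alone. In the side view the lid's free edge is slightly raised.

```bash
cat > h.py <<'E'
from rig import monitor,camera
import cv2,numpy as np
def view(n="top",save=None):
    c=camera(n)
    if save: cv2.imwrite(f"pics/{save}.png",c["frame"][:,:,::-1])
    return c
def xyz(c):
    z=c["z_map"].astype(float); v,u=np.mgrid[:z.shape[0],:z.shape[1]]
    p=np.stack([(u-c["cx"])/c["fx"]*z,(v-c["cy"])/c["fy"]*z,z],-1); T=c["extrinsics"]
    return (p-T[:3,3])@T[:3,:3]
def ray(c,u,v,h):
    T=c["extrinsics"];R=T[:3,:3];o=-R.T@T[:3,3]
    d=R.T@np.array([(u-c["cx"])/c["fx"],(v-c["cy"])/c["fy"],1]);return o+d*(h-o[2])/d[2]
def mask(c,col):
    h=cv2.cvtColor(c["frame"],cv2.COLOR_RGB2HSV)
    lo,hi={"mag":((165,110,60),(179,255,255)),"blue":((100,60,60),(125,255,255))}[col]
    return cv2.inRange(h,lo,hi)
def carts(c,P=None):
    P=xyz(c) if P is None else P
    m=mask(c,"mag"); n,l,s,ce=cv2.connectedComponentsWithStats(m)
    caps=[]
    for i in range(1,n):
        if s[i,4]<15 or s[i,4]>200: continue
        q=P[l==i]; hi=q[q[:,2]>.028]
        if len(hi)<6: continue
        caps.append((hi[:,:2].min(0)+hi[:,:2].max(0))/2 if 0 else np.r_[hi.mean(0)])
    return caps
def pairs(c):
    """pair caps by white pixel in the midpoint"""
    P=xyz(c);caps=carts(c,P);out=[]
    hsv=cv2.cvtColor(c["frame"],cv2.COLOR_RGB2HSV);T=c["extrinsics"]
    for i in range(len(caps)):
        for j in range(i):
            a,b=caps[i],caps[j];L=np.hypot(*(a-b)[:2])
            if not .04<L<.125: continue
            ok=1
            for t in (.3,.5,.7):
                m=a*(1-t)+b*t; k=T[:3,:3]@m+T[:3,3]
                u=int(round(c["fx"]*k[0]/k[2]+c["cx"]));v=int(round(c["fy"]*k[1]/k[2]+c["cy"]))
                ok&=P[v,u,2]>a[2]-.02 and hsv[v,u,1]<60
            if ok:
                m=(a+b)/2; out.append((round(L*1e3+10),np.round(m,4),round(np.degrees(np.arctan2(*(a-b)[1::-1]))%180,1)))
    return sorted(out,key=lambda o:o[0])
def yaw():
    w,x,y,z=monitor.read_state()["tcp_rot"]; return np.arctan2(2*(x*y+w*z),1-2*(y*y+z*z))
def go(x,y,z,axis=None):
    """shift in tool axes to world xyz; axis: world deg the cartridge/bar lies along (tool x)"""
    s=monitor.read_state();w,a,b,cc=s["tcp_rot"]
    R=np.array([[1-2*(b*b+cc*cc),2*(a*b-w*cc),2*(a*cc+w*b)],[2*(a*b+w*cc),1-2*(a*a+cc*cc),2*(b*cc-w*a)],[2*(a*cc-w*b),2*(b*cc+w*a),1-2*(a*a+b*b)]])
    d=R.T@(np.array([x,y,z])-s["position"]); sp=0
    if axis is not None:
        sp=-(np.radians(axis)-yaw()); sp=(sp+np.pi/2)%np.pi-np.pi/2
    print("lin",np.round(d,4).tolist(),"spin",round(sp,3),"t",round(s["t"],1),"j6",round(s["joint_pos"][5],2))
E
python3 - <<'E'
from h import *
c=view();P=xyz(c)
for o in pairs(c): print(o)
m=mask(c,"mag")>0; 
u0=(slice(160,215),slice(330,348))
q=P[u0][m[u0]]; print(np.round(q[::6],3).tolist())
n,l,s,ce=cv2.connectedComponentsWithStats(mask(c,"blue"))
for i in range(1,n):
    if s[i,4]>40: print(s[i],np.round(ray(c,*ce[i],.007),3))
for p in[(341,144),(420,160),(405,248),(322,234)]: print(p,np.round(P[p[1]-2:p[1]+3,p[0]-2:p[0]+3,2].max(),3))
s=view("side");m=mask(s,"mag");P=xyz(s)
n,l,st,ce=cv2.connectedComponentsWithStats(m[100:160,270:315])
print(st.tolist()); q=P[100:160,270:315][m[100:160,270:315]>0];print(np.round(q[::5],3).tolist())
E
```

```text
(58, array([0.5646, 0.025 , 0.0546]), np.float64(78.0))
(60, array([0.4257, 0.3905, 0.0364]), np.float64(72.5))
(80, array([0.4447, 0.0175, 0.0369]), np.float64(73.2))
(80, array([0.4273, 0.2651, 0.0366]), np.float64(109.9))
(91, array([0.5605, 0.1381, 0.066 ]), np.float64(85.9))
(100, array([0.5504, 0.27  , 0.0366]), np.float64(96.8))
[[0.643, -0.154, 0.101], [0.635, -0.155, 0.096], [0.624, -0.152, 0.096], [0.617, -0.153, 0.091], [0.608, -0.153, 0.093], [0.602, -0.16, 0.117], [0.6, -0.163, 0.115], [0.597, -0.165, 0.117], [0.594, -0.165, 0.117], [0.591, -0.168, 0.12], [0.589, -0.148, 0.095], [0.586, -0.148, 0.093], [0.584, -0.148, 0.093], [0.577, -0.159, 0.123], [0.575, -0.162, 0.121], [0.573, -0.163, 0.116], [0.57, -0.163, 0.118], [0.567, -0.163, 0.119], [0.564, -0.163, 0.119], [0.562, -0.163, 0.116], [0.559, -0.163, 0.117], [0.557, -0.164, 0.114], [0.554, -0.14, 0.091], [0.551, -0.14, 0.094], [0.548, -0.143, 0.089], [0.546, -0.143, 0.089], [0.543, -0.143, 0.092], [0.538, -0.153, 0.116], [0.535, -0.152, 0.122], [0.532, -0.152, 0.119], [0.529, -0.155, 0.12]]
[217 111  20  20 294] [0.
[... 1015 characters left out ...]
, 0.12], [0.543, -0.16, 0.118], [0.562, -0.156, 0.115], [0.55, -0.157, 0.116], [0.537, -0.157, 0.119], [0.602, -0.162, 0.099], [0.546, -0.153, 0.117], [0.534, -0.155, 0.118], [0.606, -0.158, 0.098], [0.541, -0.152, 0.116], [0.529, -0.154, 0.117], [0.615, -0.154, 0.095], [0.528, -0.152, 0.116], [0.607, -0.155, 0.094], [0.604, -0.147, 0.096], [0.529, -0.149, 0.112], [0.591, -0.153, 0.093], [0.587, -0.15, 0.093], [0.529, -0.148, 0.107], [0.577, -0.149, 0.092], [0.529, -0.149, 0.104], [0.564, -0.148, 0.093], [0.561, -0.141, 0.096], [0.531, -0.148, 0.098], [0.55, -0.144, 0.093], [0.545, -0.138, 0.096], [0.541, -0.139, 0.093], [0.529, -0.135, 0.096], [0.522, -0.135, 0.094], [0.514, -0.132, 0.096]]
```

Run:
```python
import re
s=open('h.py').read()
s=s.replace("q[q[:,2]>.028]","q[(q[:,2]>.028)&(q[:,2]<.05)]").replace("np.r_[hi.mean(0)]","np.r_[np.median(hi,0)]")
open('h.py','w').write(s)
from h import *
for o in pairs(view()): print(o)
go(.566,-.159,.18,-9.7)
```

```text
(60, array([0.5666, 0.0253, 0.0366]), np.float64(72.5))
(61, array([0.4262, 0.3908, 0.0366]), np.float64(71.8))
(80, array([0.4261, 0.2653, 0.0367]), np.float64(109.9))
(81, array([0.4446, 0.0177, 0.0374]), np.float64(73.8))
(100, array([0.5637, 0.1417, 0.037 ]), np.float64(81.9))
(100, array([0.5512, 0.2698, 0.0368]), np.float64(95.4))
(121, array([0.4251, 0.1402, 0.0365]), np.float64(86.1))
lin [0.4809, -0.2117, 0.0681] spin 0.508 t 0.2 j6 1.44
```

>>> jog_arm(linear=[[0.481,-0.212,0.03],[0.481,-0.212,0.03],[0.481,-0.212,0.03],[0.481,-0.212,0.03],[0.481,-0.212,0.03],[0.481,-0.212,0.03],[0.481,-0.212,0.03],[0.481,-0.212,0.03],[0.481,-0.212,0.03],[0.481,-0.212,0.03],[0.481,-0.212,0.03],[0.481,-0.212,0.03],[0.481,-0.212,0.068],[0.481,-0.212,0.068],[0.481,-0.212,0.068],[0.481,-0.212,0.068]], spin=[0.508,0.508,0.508,0.508,0.508,0.508,0.508,0.508,0.508,0.508,0.508,0.508,0.508,0.508,0.508,0.508], grip=[0.4,0.4,0.4,0.4,0.4,0.4,0.4,0.4,0.4,0.4,0.4,0.4,0.4,0.4,0.4,0.4], grip_force=30)

```text
t: 1.85
position: [0.5662, -0.1598, 0.1817]
tcp_rot: [0.0, 0.996, -0.085, 0.001]
ft_force: [-0.4, -0.0, 0.7]
width: 0.0512
finger_force: 0.0
```

Run:
```python
from h import *
go(.566,-.159,.1225,-9.7);print(np.degrees(yaw()))
c=view();m=mask(c,"mag");P=xyz(c);q=P[m>0];q=q[(q[:,2]>.107)&(q[:,2]<.13)&(abs(q[:,0]-.566)<.06)&(abs(q[:,1]+.159)<.03)];print(np.round(q[::3],3).tolist())
```

```text
lin [-0.0004, -0.0008, 0.0592] spin -0.001 t 1.9 j6 2.91
-9.754760813576794
[[0.561, -0.157, 0.12], [0.559, -0.16, 0.118], [0.556, -0.16, 0.118], [0.554, -0.157, 0.119], [0.551, -0.158, 0.118], [0.546, -0.153, 0.117], [0.543, -0.155, 0.119], [0.532, -0.149, 0.123]]
```

>>> jog_arm(linear=[[0,0,0.03],[0,-0.001,0.059],[0,-0.001,0.059],[0,-0.001,0.059],[0,-0.001,0.059],[0,-0.001,0.059],[0,-0.001,0.059],[0,-0.001,0.059],[0,-0.001,0.059]], spin=[0,0,0,0,0,0,0,0,0], grip=[0.4,0.4,0.4,1,1,1,1,1,1])

```text
t: 2.8
position: [0.567, -0.1615, 0.123]
tcp_rot: [0.004, 0.996, -0.085, 0.001]
ft_force: [-0.3, -8.0, -1.3]
width: 0.0106
finger_force: 29.7
```

Run:
```python
from h import *
s0,z0=[.228*np.cos(.185)-.026*np.sin(.185),.228*np.sin(.185)+.026*np.cos(.185)]
for t in np.linspace(.25,1.45,13):
    print(round(t,2),[0,round(s0-(.228*np.cos(t)-.026*np.sin(t)),3),round(-(.228*np.sin(t)+.026*np.cos(t)-z0),3)])
```

```text
0.25 [0, np.float64(0.005), np.float64(-0.014)]
0.35 [0, np.float64(0.014), np.float64(-0.035)]
0.45 [0, np.float64(0.025), np.float64(-0.055)]
0.55 [0, np.float64(0.039), np.float64(-0.074)]
0.65 [0, np.float64(0.054), np.float64(-0.091)]
0.75 [0, np.float64(0.07), np.float64(-0.107)]
0.85 [0, np.float64(0.088), np.float64(-0.121)]
0.95 [0, np.float64(0.108), np.float64(-0.133)]
1.05 [0, np.float64(0.128), np.float64(-0.143)]
1.15 [0, np.float64(0.15), np.float64(-0.151)]
1.25 [0, np.float64(0.172), np.float64(-0.157)]
1.35 [0, np.float64(0.195), np.float64(-0.161)]
1.45 [0, np.float64(0.218), np.float64(-0.162)]
```

>>> jog_arm(linear=[[0,0.004,-0.003],[0,0.007,-0.014],[0,0.012,-0.025],[0,0.016,-0.035],[0,0.021,-0.045],[0,0.027,-0.055],[0,0.034,-0.065],[0,0.041,-0.074],[0,0.048,-0.083],[0,0.056,-0.091],[0,0.072,-0.107],[0,0.09,-0.121],[0,0.11,-0.133],[0,0.13,-0.143],[0,0.152,-0.151],[0,0.174,-0.157],[0,0.197,-0.161],[0,0.197,-0.161]], spin=[0,0,0,0,0,0,0,0,0,0,0,0,0,0,0,0,0,0], grip=[1,1,1,1,1,1,1,1,1,1,1,1,1,1,1,1,1,1])

```text
t: 4.6
position: [0.5341, -0.3549, 0.2865]
tcp_rot: [0.002, 0.996, -0.085, 0.003]
ft_force: [4.0, -0.4, 9.2]
width: 0.0108
finger_force: 31.9
```

Run:
```python
from h import *
view("side","s1");
```

```text
(no output)
```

View pics/s1.png

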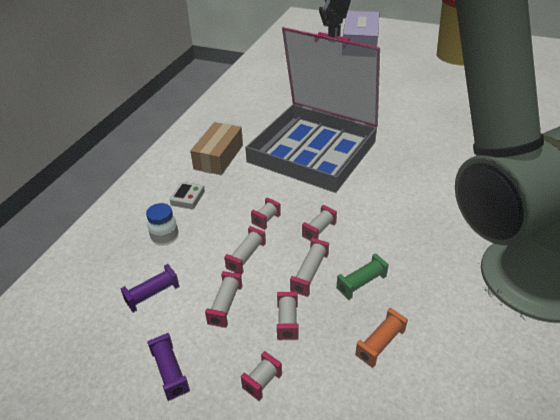

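The lid is now nearly upright, with the gripper on its handle at (333,35) and the six bays visible at about (270-350, 130-170). I'll push it a little past upright, then release.

>>> jog_arm(linear=[[0,0.02,-0.001],[0,0.035,-0.001],[0,0.05,0],[0,0.06,0.001],[0,0.07,0.003],[0,0.07,0.003],[0,0.07,0.003],[0,0.07,0.003],[0,0.07,0.003],[0,0.07,-0.03],[0,0.07,-0.06],[0,0.07,-0.06]], spin=[0,0,0,0,0,0,0,0,0,0,0,0], grip=[1,1,1,1,1,1,0.8,0.75,0.75,0.75,0.75,0.75])

```text
t: 5.85
position: [0.5219, -0.4215, 0.3467]
tcp_rot: [0.002, 0.996, -0.084, 0.002]
ft_force: [0.8, -0.3, 0.7]
width: 0.0213
finger_force: 0.0
```

```bash
cat >> h.py <<'E'
def bays(c):
    m=mask(c,"blue");n,l,s,ce=cv2.connectedComponentsWithStats(m);o=[]
    for i in range(1,n):
        if s[i,4]<60: continue
        k=np.argwhere(l==i)[:,::-1]
        w=np.array([ray(c,u,v,.007)[:2] for u,v in k]); 
        if not(.4<w[:,0].mean()<.72 and -.42<w[:,1].mean()<-.1): continue
        r=cv2.minAreaRect((w*1000).astype(np.float32)); o.append((np.round(np.array(r[0])/1e3,4).tolist(),np.round(np.array(r[1])+2.7).tolist(),round(r[2],1)))
    return o
E
python3 - <<'E'
from h import *
c=view("top","t1");P=xyz(c)
for b in bays(c): print(b)
s=view("side");
for b in bays(s): print(b)
for o in pairs(c): print(o)
q=P[mask(c,"mag")>0];q=q[q[:,2]>.15];print(np.round(q[::8],3).tolist())
E
```

```text
([0.6276, -0.2119], [83.0, 43.0], 79.8)
([0.6081, -0.3263], [83.0, 43.0], 81.1)
([0.5606, -0.2004], [103.0, 43.0], 80.8)
([0.5411, -0.3147], [103.0, 43.0], 80.3)
([0.4937, -0.189], [63.0, 43.0], 79.9)
([0.4742, -0.3034], [63.0, 43.0], 80.6)
([0.6082, -0.3269], [82.0, 42.0], 80.8)
([0.5416, -0.3154], [102.0, 42.0], 79.0)
([0.4745, -0.3042], [62.0, 42.0], 80.1)
([0.6263, -0.2266], [55.0, 43.0], 82.3)
([0.5578, -0.2201], [64.0, 43.0], 78.9)
([0.4927, -0.1981], [45.0, 42.0], 80.2)
(59, array([0.566 , 0.0258, 0.0364]), np.float64(71.1))
(59, array([0.4254, 0.3903, 0.0368]), np.float64(72.9))
(80, array([0.4261, 0.2652, 0.0362]), np.float64(110.2))
(81, array([0.4452, 0.0177, 0.0369]), np.float64(72.8))
(100, array([0.5633, 0.1418, 0.0363]), np.float64(82.5))
(100, array([0.5516, 0.27  , 0.0368]), np.float64(97.5))
(120, array([0.4244, 0.1402, 0.0372]), np.float64(86.8))
[[0.564, -0.407, 0.281], [0.562, -0.416, 0.28], [0.559, -0.415, 0.283], [0.538, -0.356, 0.425], [0.553, -0.418, 0.281], [0.548, -0.417, 0.279], [0.544, -0.416, 0.28], [0.539, -0.414, 0.279], [0.535, -0.415, 0.276], [0.53, -0.413, 0.277], [0.528, -0.418, 0.279], [0.523, -0.413, 0.282], [0.519, -0.41, 0.277], [0.517, -0.418, 0.276], [0.512, -0.412, 0.278], [0.507, -0.408, 0.276], [0.505, -0.414, 0.279], [0.501, -0.411, 0.275], [0.496, -0.405, 0.277], [0.494, -0.412, 0.278], [0.491, -0.407, 0.278], [0.489, -0.402, 0.279], [0.486, -0.4, 0.278], [0.426, 0.02, 1.243]]
```

View pics/t1.png

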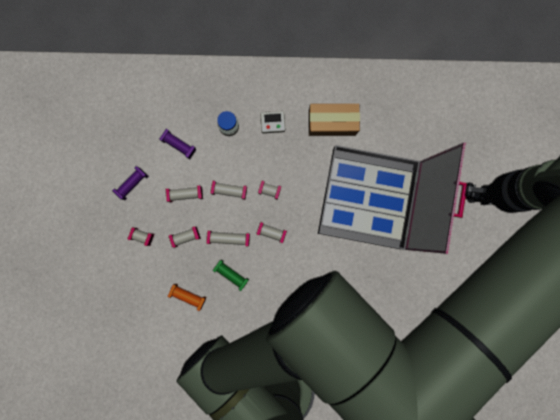

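>>> jog_arm(linear=[[0,-0.045,0],[0,-0.09,0],[0,-0.09,0],[0,-0.09,0.04],[0,-0.09,0.08],[0,-0.09,0.08],[0,-0.075,0.08],[0,-0.065,0.08],[0,-0.058,0.08],[0,-0.051,0.08],[0,-0.045,0.08],[0,-0.04,0.08],[0,-0.04,0.08],[0,-0.07,0.08],[0,-0.09,0.08]], spin=[0,0,0,0,0,0,0,0,0,0,0,0,0,0,0], grip=[0.75,0.75,0.75,0.75,0.75,0.75,0.75,0.75,0.75,0.75,0.75,0.75,0.75,0.75,0.75])

```text
t: 7.45
position: [0.5361, -0.3314, 0.2619]
tcp_rot: [-0.0, 0.996, -0.085, -0.0]
ft_force: [0.6, 0.6, 1.1]
width: 0.0215
finger_force: 0.0
```

Run:
```python
from h import *
c=view();P=xyz(c)
q=P[mask(c,"mag")>0];q=q[(q[:,2]>.15)&(q[:,2]<.35)];print(np.round(np.median(q,0),3),np.round(q[::8],3).tolist())
# first: far 100 bay, take cart 100 at .5633,.1418
p=[o for o in pairs(c) if o[1][0]>.55 and .1<o[1][1]<.2][0];print(p)
go(p[1][0],p[1][1],.12,p[2]); go(p[1][0],p[1][1],.024,p[2])
```

```text
[ 0.646 -0.438  0.288] [[0.648, -0.438, 0.288]]
(100, array([0.5635, 0.1418, 0.036 ]), np.float64(81.9))
lin [-0.0512, -0.4675, 0.1434] spin 1.546 t 7.5 j6 2.64
lin [-0.0511, -0.4672, 0.2394] spin 1.546 t 7.5 j6 2.64
```

>>> jog_arm(linear=[[-0.051,-0.467,0.1],[-0.051,-0.467,0.1],[-0.051,-0.467,0.1],[-0.051,-0.467,0.1],[-0.051,-0.467,0.1],[-0.051,-0.467,0.1],[-0.051,-0.467,0.1],[-0.051,-0.467,0.1],[-0.051,-0.467,0.1],[-0.051,-0.467,0.1],[-0.051,-0.467,0.1],[-0.051,-0.467,0.1],[-0.051,-0.467,0.14],[-0.051,-0.467,0.19],[-0.051,-0.467,0.238],[-0.051,-0.467,0.238],[-0.051,-0.467,0.238],[-0.051,-0.467,0.238],[-0.051,-0.467,0.238],[-0.051,-0.467,0.238]], spin=[-1.596,-1.596,-1.596,-1.596,-1.596,-1.596,-1.596,-1.596,-1.596,-1.596,-1.596,-1.596,-1.596,-1.596,-1.596,-1.596,-1.596,-1.596,-1.596,-1.596], grip=[0.3,0.3,0.3,0.3,0.3,0.3,0.3,0.3,0.3,0.3,0.3,0.3,0.3,0.3,0.3,0.3,1,1,1,1], grip_force=40)

```text
t: 9.5
position: [0.5671, 0.1366, 0.0272]
tcp_rot: [0.002, 0.756, 0.654, 0.002]
ft_force: [-0.4, -0.4, 8.2]
width: 0.0307
finger_force: 40.5
```

```bash
sed -i 's/; sp=(sp+np.pi\/2)%np.pi-np.pi\/2//' h.py
python3 - <<'E'
from h import *
s=monitor.read_state();print(s["width"],s["finger_force"],s["ft_force"],s["joint_pos"])
go(.5411,-.3147,.14,80.4);go(.5411,-.3147,.033,80.4)
E
```

```text
0.030684968227982952 40.47691583633423 [-0.36772241 -0.37588019  8.23710672] [ 1.10009731e-01  6.13997826e-01 -3.63532940e-01  5.87952007e-01
 -2.97033036e-04  1.82517966e+00]
lin [-0.4502, 0.0398, -0.113] spin 0.023 t 9.5 j6 1.83
lin [-0.4503, 0.0392, -0.006] spin 0.023 t 9.5 j6 1.83
```

>>> jog_arm(linear=[[0,0,-0.05],[0,0,-0.113],[-0.05,0.004,-0.113],[-0.453,0.039,-0.113],[-0.453,0.039,-0.113],[-0.453,0.039,-0.113],[-0.453,0.039,-0.113],[-0.453,0.039,-0.113],[-0.453,0.039,-0.113],[-0.453,0.039,-0.113],[-0.453,0.039,-0.113],[-0.453,0.039,-0.113],[-0.453,0.039,-0.113],[-0.453,0.039,-0.113],[-0.453,0.039,-0.08]], spin=[0,0,0.023,0.023,0.023,0.023,0.023,0.023,0.023,0.023,0.023,0.023,0.023,0.023,0.023], grip=[1,1,1,1,1,1,1,1,1,1,1,1,1,1,1])

```text
t: 11.0
position: [0.5417, -0.3178, 0.1088]
tcp_rot: [0.004, 0.763, 0.646, 0.001]
ft_force: [0.9, -0.7, -0.6]
width: 0.0303
finger_force: 40.3
```

Run:
```python
from h import *
c=view("top","t2");s=view("side","s2")
for k in (c,s):
    P=xyz(k);m=mask(k,"mag")>0;q=P[m];q=q[(q[:,2]>.06)&(q[:,2]<.16)&(q[:,1]>-.4)];print(len(q),np.round(q[::4],3).tolist())
go(.5411,-.3147,.033,80.4)
cv2.imwrite("pics/s2c.png",cv2.resize(s["frame"][80:220,200:420,::-1],None,fx=3,fy=3))
```

```text
53 [[0.564, -0.264, 0.117], [0.562, -0.264, 0.116], [0.559, -0.264, 0.117], [0.556, -0.264, 0.117], [0.553, -0.264, 0.119], [0.551, -0.262, 0.116], [0.548, -0.263, 0.122], [0.545, -0.264, 0.118], [0.542, -0.263, 0.12], [0.539, -0.263, 0.123], [0.537, -0.262, 0.116], [0.535, -0.26, 0.113], [0.536, -0.272, 0.107], [0.533, -0.272, 0.105]]
178 [[0.403, -0.375, 0.153], [0.404, -0.374, 0.137], [0.547, -0.351, 0.112], [0.405, -0.371, 0.126], [0.539, -0.352, 0.109], [0.404, -0.369, 0.122], [0.513, -0.348, 0.095], [0.512, -0.347, 0.084], [0.558, -0.265, 0.113], [0.56, -0.265, 0.109], [0.55, -0.267, 0.11], [0.559, -0.261, 0.109], [0.549, -0.262, 0.111], [0.539, -0.264, 0.111], [0.561, -0.267, 0.102], [0.549, -0.262, 0.108], [0.537, -0.257, 0.113], [0.528, -0.261, 0.112], [0.555, -0.266, 0.101], [0.543, -0.261, 0.107], [0.533, -0.261, 0.109], [0.559, -0.262, 0.1], [0.548, -0.258, 0.104], [0.539, -0.264, 0.103], [0.527, -0.259, 0.108], [0.553, -0.258, 0.1], [0.537, -0.26, 0.103], [0.527, -0.26, 0.105], [0.537, -0.259, 0.1], [0.528, -0.262, 0.1], [0.538, -0.261, 0.096], [0.528, -0.262, 0.097], [0.531, -0.258, 0.096], [0.556, -0.262, 0.085], [0.526, -0.257, 0.094], [0.537, -0.258, 0.089], [0.527, -0.262, 0.089], [0.55, -0.259, 0.083], [0.53, -0.255, 0.089], [0.551, -0.264, 0.076], [0.538, -0.257, 0.084], [0.529, -0.261, 0.083], [0.537, -0.259, 0.079], [0.542, -0.259, 0.076], [0.531, -0.258, 0.078]]
lin [-0.0005, 0.0053, 0.0682] spin 0.003 t 11.1 j6 1.09
```

View pics/s2c.png

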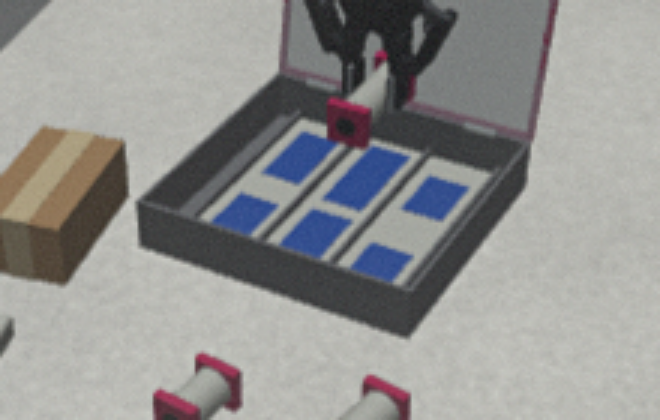

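The side crop shows the 100 mm cartridge held level above the case, front cap at (348,122), over the far end of the centre row (100 mm bays).

>>> jog_arm(linear=[[-0.005,0.005,0.02],[-0.005,0.005,0.045],[-0.005,0.005,0.06],[-0.005,0.005,0.069],[-0.005,0.005,0.069],[-0.005,0.005,0.069],[-0.005,0.005,0.069],[-0.005,0.005,0.069],[-0.005,0.005,0.069],[-0.005,0.005,0.03],[-0.005,0.005,-0.02],[-0.005,0.005,-0.04],[-0.005,0.005,-0.04],[-0.005,0.005,-0.04],[-0.005,0.005,-0.04]], spin=[0,0,0,0,0,0,0,0,0,0,0,0,0,0,0], grip=[1,1,1,1,1,1,0.55,0.55,0.55,0.55,0.5,0.5,0.5,0.5,0.5])

```text
t: 12.6
position: [0.5415, -0.3226, 0.1428]
tcp_rot: [-0.001, 0.764, 0.646, -0.0]
ft_force: [-0.5, 0.8, -0.2]
width: 0.0426
finger_force: 0.0
```

Run:
```python
from h import *
s=monitor.read_state();print(s["position"],s["joint_vel"].round(3))
c=view();
for o in pairs(c): print(o)
s=monitor.read_state();print(s["position"])
p=[o for o in pairs(c) if o[1][0]>.5 and o[1][1]>.2][0]
go(p[1][0],p[1][1],.026,p[2]);
```

```text
[ 0.54152047 -0.32255208  0.14283631] [-0.     0.011 -0.006  0.001 -0.    -0.002]
(58, array([0.5658, 0.0259, 0.0369]), np.float64(72.8))
(61, array([0.4262, 0.3902, 0.0369]), np.float64(71.9))
(80, array([0.4439, 0.0177, 0.0372]), np.float64(74.8))
(80, array([0.4268, 0.2651, 0.0369]), np.float64(111.1))
(101, array([0.5506, 0.2698, 0.0371]), np.float64(96.5))
(120, array([0.4244, 0.1401, 0.0363]), np.float64(86.8))
[ 0.54142796 -0.32247042  0.14258756]
lin [0.5854, -0.0891, 0.1177] spin -0.281 t 12.7 j6 1.08
```

>>> jog_arm(linear=[[0.585,-0.089,0.02],[0.585,-0.089,0.02],[0.585,-0.089,0.02],[0.585,-0.089,0.02],[0.585,-0.089,0.02],[0.585,-0.089,0.02],[0.585,-0.089,0.02],[0.585,-0.089,0.02],[0.585,-0.089,0.02],[0.585,-0.089,0.02],[0.585,-0.089,0.02],[0.585,-0.089,0.02],[0.585,-0.089,0.02],[0.585,-0.089,0.02],[0.585,-0.089,0.02],[0.585,-0.089,0.02]], spin=[-0.281,-0.281,-0.281,-0.281,-0.281,-0.281,-0.281,-0.281,-0.281,-0.281,-0.281,-0.281,-0.281,-0.281,-0.281,-0.281], grip=[0.3,0.3,0.3,0.3,0.3,0.3,0.3,0.3,0.3,0.3,0.3,0.3,0.3,0.3,0.3,0.3])

```text
t: 14.25
position: [0.5518, 0.2669, 0.1239]
tcp_rot: [-0.0, 0.666, 0.746, -0.001]
ft_force: [-0.4, 0.4, 0.1]
width: 0.0595
finger_force: 0.0
```

Run:
```python
from h import *
c=view();
for o in pairs(c): print(o)
go(.5506,.2698,.026,96.5)
```

```text
(59, array([0.5661, 0.0258, 0.0368]), np.float64(70.2))
(81, array([0.4452, 0.0176, 0.0363]), np.float64(72.7))
(82, array([0.4274, 0.2651, 0.037 ]), np.float64(111.8))
(101, array([ 0.5425, -0.3163,  0.044 ]), np.float64(80.4))
(120, array([0.4244, 0.1401, 0.0373]), np.float64(86.8))
lin [0.003, -0.001, 0.0981] spin -0.002 t 14.3 j6 1.79
```

>>> jog_arm(linear=[[0.003,-0.001,0.05],[0.003,-0.001,0.08],[0.003,-0.001,0.098],[0.003,-0.001,0.098],[0.003,-0.001,0.098],[0.003,-0.001,0.098],[0.003,-0.001,0.098],[0.003,-0.001,0.098],[0.003,-0.001,0.098],[0.003,-0.001,0.098]], spin=[0,0,0,0,0,0,0,0,0,0], grip=[0.3,0.3,0.3,0.3,1,1,1,1,1,1])

```text
t: 15.3
position: [0.5521, 0.2716, 0.0281]
tcp_rot: [0.001, 0.666, 0.746, 0.001]
ft_force: [-0.1, -1.4, 7.2]
width: 0.0307
finger_force: 40.2
```

Run:
```python
from h import *
go(.5506,.2698,.026,96.5)
go(.5606,-.2004,.12,80.4)
```

```text
lin [-0.0016, -0.0017, 0.0021] spin 0.0 t 15.3 j6 1.79
lin [-0.4699, -0.0448, -0.0921] spin 0.281 t 15.3 j6 1.79
```

>>> jog_arm(linear=[[0,0,-0.05],[0,0,-0.094],[-0.05,-0.004,-0.094],[-0.468,-0.043,-0.094],[-0.468,-0.043,-0.094],[-0.468,-0.043,-0.094],[-0.468,-0.043,-0.094],[-0.468,-0.043,-0.094],[-0.468,-0.043,-0.094],[-0.468,-0.043,-0.094],[-0.468,-0.043,-0.094],[-0.468,-0.043,-0.094],[-0.468,-0.043,-0.094],[-0.468,-0.043,-0.094],[-0.468,-0.043,-0.094],[-0.468,-0.043,-0.094],[-0.468,-0.043,-0.094]], spin=[0,0,0.1,0.281,0.281,0.281,0.281,0.281,0.281,0.281,0.281,0.281,0.281,0.281,0.281,0.281,0.281], grip=[1,1,1,1,1,1,1,1,1,1,1,1,1,1,1,1,1])

```text
t: 17.0
position: [0.5612, -0.1972, 0.1204]
tcp_rot: [-0.0, 0.763, 0.646, 0.0]
ft_force: [-0.1, 0.3, -0.4]
width: 0.0307
finger_force: 40.2
```

```bash
cat >> h.py <<'E'
def held():
    """front-cap centre of the held cartridge (side view) and the cap's top"""
    k=view("side");P=xyz(k);q=P[mask(k,"mag")>0];t=monitor.read_state()["position"]
    q=q[(np.abs(q-t-[0,.04,0])<[.035,.045,.04]).all(1)];q=q[q[:,1]>t[1]+.012]
    print("held cap med",np.round(np.median(q,0),4),"max y95",np.round(np.percentile(q[:,1],[10,50,90]),4),"top z",np.round(np.percentile(q[:,2],[5,95]),4),len(q))
    print("tcp",np.round(t,4), "w",monitor.read_state()["width"])
E
python3 - <<'E'
from h import *
held()
c=view();
for o in pairs(c): print(o)
go(.5606,-.2004,.032,80.4)
E
```

```text
held cap med [ 0.5642 -0.1499  0.1193] max y95 [-0.1541 -0.1499 -0.1458] top z [0.098  0.1305] 165
tcp [ 0.5612 -0.1975  0.1204] w 0.0304348539880864
(59, array([0.5668, 0.0259, 0.0365]), np.float64(72.2))
(60, array([0.4261, 0.3902, 0.037 ]), np.float64(71.6))
(80, array([0.4261, 0.2655, 0.0365]), np.float64(110.1))
(81, array([0.4446, 0.0177, 0.0369]), np.float64(73.8))
(120, array([0.4251, 0.1401, 0.0364]), np.float64(86.1))
lin [-0.0028, -0.0002, 0.0884] spin 0.002 t 17.1 j6 1.27
```

>>> jog_arm(linear=[[-0.003,0,0.04],[-0.003,0,0.07],[-0.003,0,0.08],[-0.003,0,0.088],[-0.003,0,0.088],[-0.003,0,0.088],[-0.003,0,0.088],[-0.003,0,0.088],[-0.003,0,0.088],[-0.003,0,0.05],[-0.003,0,0],[-0.003,0,-0.01],[-0.003,0,-0.01],[-0.003,0,-0.01]], spin=[0,0,0,0,0,0,0,0,0,0,0,0,0,0], grip=[1,1,1,1,1,1,0.55,0.55,0.55,0.55,0.5,0.5,0.5,0.5])

```text
t: 18.5
position: [0.5601, -0.2012, 0.1295]
tcp_rot: [-0.0, 0.764, 0.646, -0.0]
ft_force: [-0.4, -0.3, -0.5]
width: 0.0424
finger_force: 0.0
```

Run:
```python
from h import *
c=view()
p=[o for o in pairs(c) if o[1][0]<.5 and abs(o[1][1]-.265)<.03][0];print(p)
go(p[1][0],p[1][1],.12,p[2]);
```

```text
(79, array([0.4267, 0.2647, 0.0367]), np.float64(111.4))
lin [0.4371, -0.2084, 0.0096] spin -0.541 t 18.6 j6 1.27
```

>>> jog_arm(linear=[[0.437,-0.208,0],[0.437,-0.208,0],[0.437,-0.208,0],[0.437,-0.208,0],[0.437,-0.208,0],[0.437,-0.208,0],[0.437,-0.208,0],[0.437,-0.208,0],[0.437,-0.208,0],[0.437,-0.208,0],[0.437,-0.208,0],[0.437,-0.208,0.02],[0.437,-0.208,0.06],[0.437,-0.208,0.09],[0.437,-0.208,0.103],[0.437,-0.208,0.103],[0.437,-0.208,0.103],[0.437,-0.208,0.103],[0.437,-0.208,0.103],[0.437,-0.208,0.103]], spin=[-0.53,-0.53,-0.53,-0.53,-0.53,-0.53,-0.53,-0.53,-0.53,-0.53,-0.53,-0.53,-0.53,-0.53,-0.53,-0.53,-0.53,-0.53,-0.53,-0.53], grip=[0.3,0.3,0.3,0.3,0.3,0.3,0.3,0.3,0.3,0.3,0.3,0.3,0.3,0.3,0.3,0.3,1,1,1,1])

```text
t: 20.55
position: [0.4287, 0.2642, 0.028]
tcp_rot: [0.0, 0.568, 0.823, 0.001]
ft_force: [0.2, -0.2, 1.8]
width: 0.0304
finger_force: 39.7
```

Run:
```python
from h import *
for o in pairs(view()): print(o)
go(.4267,.2647,.026,110.6)
go(.6081,-.3263,.12,80.4)
```

```text
(59, array([0.566 , 0.0253, 0.0366]), np.float64(74.4))
(81, array([0.4452, 0.0177, 0.0371]), np.float64(72.7))
(101, array([ 0.5586, -0.2005,  0.0436]), np.float64(82.4))
(101, array([ 0.5425, -0.3158,  0.0436]), np.float64(80.6))
(120, array([0.4244, 0.1402, 0.0366]), np.float64(86.8))
(126, array([ 0.5438, -0.303 ,  0.0435]), np.float64(81.4))
(127, array([ 0.5573, -0.2133,  0.0436]), np.float64(82.8))
lin [0.0012, -0.0017, 0.002] spin 0.003 t 20.6 j6 1.61
lin [-0.6157, -0.0419, -0.092] spin 0.531 t 20.6 j6 1.61
```

>>> jog_arm(linear=[[0,0,-0.05],[0,0,-0.094],[-0.617,-0.04,-0.094],[-0.617,-0.04,-0.094],[-0.617,-0.04,-0.094],[-0.617,-0.04,-0.094],[-0.617,-0.04,-0.094],[-0.617,-0.04,-0.094],[-0.617,-0.04,-0.094],[-0.617,-0.04,-0.094],[-0.617,-0.04,-0.094],[-0.617,-0.04,-0.094],[-0.617,-0.04,-0.094],[-0.617,-0.04,-0.094],[-0.617,-0.04,-0.094],[-0.617,-0.04,-0.094],[-0.617,-0.04,-0.094],[-0.617,-0.04,-0.094],[-0.617,-0.04,-0.094],[-0.617,-0.04,-0.094]], spin=[0,0,0.53,0.53,0.53,0.53,0.53,0.53,0.53,0.53,0.53,0.53,0.53,0.53,0.53,0.53,0.53,0.53,0.53,0.53], grip=[1,1,1,1,1,1,1,1,1,1,1,1,1,1,1,1,1,1,1,1])

```text
t: 22.6
position: [0.6099, -0.3257, 0.1216]
tcp_rot: [-0.0, 0.763, 0.646, 0.0]
ft_force: [-0.0, 0.6, -0.1]
width: 0.0309
finger_force: 40.0
```

Run:
```python
from h import *
held()
go(.6081,-.3263,.032,80.4)
```

```text
held cap med [ 0.6109 -0.2849  0.1192] max y95 [-0.2895 -0.2849 -0.2811] top z [0.0975 0.1312] 142
tcp [ 0.6099 -0.3259  0.1216] w 0.030552689416321815
lin [-0.0007, -0.0018, 0.0896] spin 0.002 t 22.6 j6 1.14
```

>>> jog_arm(linear=[[-0.002,-0.002,0.04],[-0.002,-0.002,0.07],[-0.002,-0.002,0.08],[-0.002,-0.002,0.089],[-0.002,-0.002,0.089],[-0.002,-0.002,0.089],[-0.002,-0.002,0.089],[-0.002,-0.002,0.089],[-0.002,-0.002,0.089],[-0.002,-0.002,0.05],[-0.002,-0.002,0],[-0.002,-0.002,-0.01],[-0.002,-0.002,-0.01],[-0.002,-0.002,-0.01]], spin=[0,0,0,0,0,0,0,0,0,0,0,0,0,0], grip=[1,1,1,1,1,1,0.55,0.55,0.55,0.55,0.5,0.5,0.5,0.5])

```text
t: 24.05
position: [0.607, -0.3283, 0.1302]
tcp_rot: [-0.001, 0.764, 0.646, -0.0]
ft_force: [0.5, -0.0, -0.3]
width: 0.0428
finger_force: 0.0
```

Run:
```python
from h import *
c=view();o=pairs(c)
for k in o: print(k)
p=[o for o in o if o[1][0]<.5 and abs(o[1][1]-.0177)<.05 and o[1][2]<.04][0];print(p)
go(p[1][0],p[1][1],.026,p[2]);
```

```text
(59, array([0.5658, 0.0258, 0.0375]), np.float64(70.9))
(61, array([0.4261, 0.3906, 0.0367]), np.float64(71.7))
(81, array([0.4503, 0.0163, 0.0371]), np.float64(83.3))
(100, array([ 0.5452, -0.3161,  0.0439]), np.float64(85.8))
(101, array([ 0.5586, -0.2005,  0.0435]), np.float64(82.0))
(120, array([0.4251, 0.1401, 0.0368]), np.float64(86.1))
(126, array([ 0.5471, -0.3032,  0.044 ]), np.float64(84.9))
(127, array([ 0.5567, -0.2133,  0.0435]), np.float64(81.9))
(81, array([0.4503, 0.0163, 0.0371]), np.float64(83.3))
lin [0.3133, -0.2109, 0.1043] spin -0.05 t 24.1 j6 1.14
```

Run:
```python
from h import *
for o in pairs(view("side")): print(o)
c=view("top"); print(pairs(c)[2]);cv2.imwrite("pics/t3.png",cv2.resize(c["frame"][130:270,240:450,::-1],None,fx=3,fy=3))
```

```text
(61, array([0.5651, 0.0266, 0.0368]), np.float64(72.7))
(81, array([ 0.6039, -0.3235,  0.0417]), np.float64(79.3))
(81, array([0.4432, 0.0188, 0.0368]), np.float64(72.4))
(105, array([ 0.5397, -0.3133,  0.0421]), np.float64(81.7))
(120, array([0.4267, 0.1412, 0.0371]), np.float64(87.9))
(123, array([ 0.5559, -0.2108,  0.0428]), np.float64(80.5))
(81, array([0.4524, 0.0163, 0.0369]), np.float64(84.4))
```

View pics/t3.png

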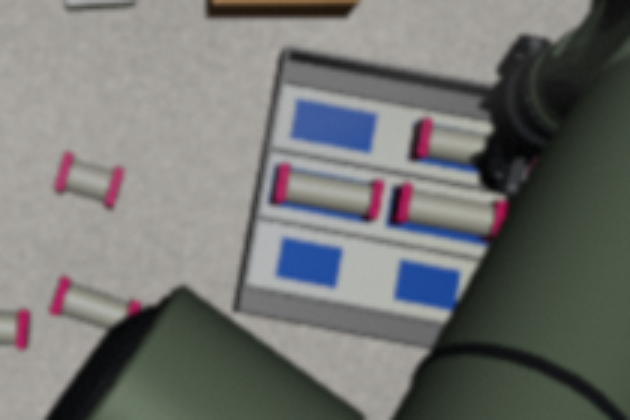

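The crop shows three cartridges well seated: near 100 at (328,193), far 100 at (450,210), far 80 at (455,145). The 80 on the bench at (95,303) is only hidden by the arm and was not knocked.

>>> jog_arm(linear=[[0.314,-0.217,0],[0.314,-0.217,0],[0.314,-0.217,0],[0.314,-0.217,0],[0.314,-0.217,0],[0.314,-0.217,0],[0.314,-0.217,0],[0.314,-0.217,0],[0.314,-0.217,0],[0.314,-0.217,0],[0.314,-0.217,0.02],[0.314,-0.217,0.06],[0.314,-0.217,0.09],[0.314,-0.217,0.104],[0.314,-0.217,0.104],[0.314,-0.217,0.104],[0.314,-0.217,0.104],[0.314,-0.217,0.104],[0.314,-0.217,0.104],[0.314,-0.217,0.104]], spin=[0.12,0.12,0.12,0.12,0.12,0.12,0.12,0.12,0.12,0.12,0.12,0.12,0.12,0.12,0.12,0.12,0.12,0.12,0.12,0.12], grip=[0.3,0.3,0.3,0.3,0.3,0.3,0.3,0.3,0.3,0.3,0.3,0.3,0.3,0.3,0.3,0.3,1,1,1,1])

```text
t: 26.2
position: [0.4468, 0.0167, 0.0284]
tcp_rot: [0.001, 0.801, 0.599, 0.001]
ft_force: [-0.9, -1.2, 6.6]
width: 0.0303
finger_force: 39.7
```

Run:
```python
from h import *
for o in pairs(view()): print(o)
go(.4446,.0177,.026,73.6)
go(.6276,-.2119,.12,80.4)
```

```text
(59, array([0.5667, 0.0253, 0.0371]), np.float64(72.9))
(60, array([0.4262, 0.3905, 0.0369]), np.float64(71.4))
(79, array([ 0.6056, -0.3252,  0.0432]), np.float64(81.0))
(101, array([ 0.5587, -0.2004,  0.0443]), np.float64(82.0))
(101, array([ 0.5425, -0.3161,  0.0434]), np.float64(80.5))
(127, array([ 0.5575, -0.2132,  0.0442]), np.float64(82.6))
(127, array([ 0.5437, -0.3032,  0.0435]), np.float64(81.4))
lin [0.0003, -0.0025, 0.0024] spin -0.001 t 26.2 j6 1.73
lin [-0.1681, 0.2383, -0.0909] spin -0.12 t 26.2 j6 1.73
```

>>> jog_arm(linear=[[0,0,-0.05],[0,0,-0.093],[-0.168,0.241,-0.093],[-0.168,0.241,-0.093],[-0.168,0.241,-0.093],[-0.168,0.241,-0.093],[-0.168,0.241,-0.093],[-0.168,0.241,-0.093],[-0.168,0.241,-0.093],[-0.168,0.241,-0.093],[-0.168,0.241,-0.093],[-0.168,0.241,-0.093],[-0.168,0.241,-0.093],[-0.168,0.241,-0.093]], spin=[0,0,-0.12,-0.12,-0.12,-0.12,-0.12,-0.12,-0.12,-0.12,-0.12,-0.12,-0.12,-0.12], grip=[1,1,1,1,1,1,1,1,1,1,1,1,1,1])

```text
t: 27.65
position: [0.6292, -0.2115, 0.1207]
tcp_rot: [0.0, 0.763, 0.646, 0.0]
ft_force: [-0.4, 0.4, -0.8]
width: 0.0305
finger_force: 40.2
```

Run:
```python
from h import *
held()
go(.6276,-.2119,.032,80.4)
```

```text
held cap med [ 0.6287 -0.1725  0.1184] max y95 [-0.1776 -0.1725 -0.1695] top z [0.0955 0.1304] 153
tcp [ 0.6292 -0.2117  0.1207] w 0.03038252764450563
lin [-0.0005, -0.0016, 0.0887] spin 0.001 t 27.7 j6 1.3
```

>>> jog_arm(linear=[[-0.002,-0.001,0.04],[-0.002,-0.001,0.07],[-0.002,-0.001,0.08],[-0.002,-0.001,0.089],[-0.002,-0.001,0.089],[-0.002,-0.001,0.089],[-0.002,-0.001,0.089],[-0.002,-0.001,0.089],[-0.002,-0.001,0.089],[-0.002,-0.001,0.05],[-0.002,-0.001,0],[-0.002,-0.001,-0.01],[-0.002,-0.001,-0.01],[-0.002,-0.001,-0.01]], spin=[0,0,0,0,0,0,0,0,0,0,0,0,0,0], grip=[1,1,1,1,1,1,0.55,0.55,0.55,0.55,0.5,0.5,0.5,0.5])

```text
t: 29.1
position: [0.6275, -0.2138, 0.1293]
tcp_rot: [-0.001, 0.764, 0.646, -0.0]
ft_force: [-0.1, 0.6, -0.2]
width: 0.0426
finger_force: 0.0
```

Run:
```python
from h import *
o=pairs(view())
for k in o: print(k)
print([k for k in pairs(view("side")) if k[0]<65])
go(.5664,.0255,.026,72.4)
```

```text
(60, array([0.5666, 0.0259, 0.0368]), np.float64(69.5))
(60, array([0.4248, 0.3907, 0.0362]), np.float64(74.7))
(120, array([0.4244, 0.1401, 0.037 ]), np.float64(86.8))
[(60, array([0.5662, 0.0265, 0.0367]), np.float64(70.3))]
lin [0.2255, -0.0988, 0.1026] spin 0.14 t 29.2 j6 1.3
```

>>> jog_arm(linear=[[0.226,-0.099,0],[0.226,-0.099,0],[0.226,-0.099,0],[0.226,-0.099,0],[0.226,-0.099,0],[0.226,-0.099,0],[0.226,-0.099,0],[0.226,-0.099,0],[0.226,-0.099,0.02],[0.226,-0.099,0.06],[0.226,-0.099,0.09],[0.226,-0.099,0.103],[0.226,-0.099,0.103],[0.226,-0.099,0.103],[0.226,-0.099,0.103],[0.226,-0.099,0.103],[0.226,-0.099,0.103],[0.226,-0.099,0.103]], spin=[0.15,0.15,0.15,0.15,0.15,0.15,0.15,0.15,0.15,0.15,0.15,0.15,0.15,0.15,0.15,0.15,0.15,0.15], grip=[0.3,0.3,0.3,0.3,0.3,0.3,0.3,0.3,0.3,0.3,0.3,0.3,0.3,0.3,1,1,1,1])

```text
t: 31.0
position: [0.5694, 0.025, 0.0291]
tcp_rot: [0.001, 0.81, 0.587, 0.001]
ft_force: [-0.8, -0.3, 6.5]
width: 0.0307
finger_force: 39.3
```

Run:
```python
from h import *
for o in pairs(view()): print(o)
go(.5664,.0255,.026,71.8)
go(.4742,-.3034,.12,80.4)
```

```text
(60, array([0.4261, 0.3903, 0.0362]), np.float64(71.6))
(80, array([ 0.6249, -0.2115,  0.0438]), np.float64(80.3))
(81, array([ 0.605 , -0.3251,  0.043 ]), np.float64(78.3))
(100, array([ 0.5411, -0.3155,  0.044 ]), np.float64(82.3))
(101, array([ 0.5587, -0.2004,  0.0437]), np.float64(81.8))
(126, array([ 0.5437, -0.3029,  0.0434]), np.float64(81.5))
(127, array([ 0.5562, -0.213 ,  0.0443]), np.float64(81.1))
lin [-0.0005, -0.0029, 0.0031] spin 0.001 t 31.1 j6 1.8
lin [-0.3417, 0.0122, -0.091] spin -0.149 t 31.1 j6 1.8
```

>>> jog_arm(linear=[[0,0,-0.05],[0,0,-0.094],[-0.341,0.015,-0.094],[-0.341,0.015,-0.094],[-0.341,0.015,-0.094],[-0.341,0.015,-0.094],[-0.341,0.015,-0.094],[-0.341,0.015,-0.094],[-0.341,0.015,-0.094],[-0.341,0.015,-0.094],[-0.341,0.015,-0.094],[-0.341,0.015,-0.094],[-0.341,0.015,-0.094],[-0.341,0.015,-0.094],[-0.341,0.015,-0.094]], spin=[0,0,-0.15,-0.15,-0.15,-0.15,-0.15,-0.15,-0.15,-0.15,-0.15,-0.15,-0.15,-0.15,-0.15], grip=[1,1,1,1,1,1,1,1,1,1,1,1,1,1,1])

```text
t: 32.55
position: [0.4763, -0.3025, 0.1214]
tcp_rot: [-0.0, 0.763, 0.646, 0.0]
ft_force: [-0.3, 0.0, -0.6]
width: 0.0308
finger_force: 39.7
```

Run:
```python
from h import *
held()
go(.4742,-.3034,.032,80.4)
```

```text
held cap med [ 0.4768 -0.2738  0.1185] max y95 [-0.279  -0.2738 -0.2701] top z [0.0952 0.1307] 172
tcp [ 0.4762 -0.3027  0.1213] w 0.030514199724778847
lin [-0.001, -0.0019, 0.0893] spin 0.002 t 32.6 j6 1.04
```

>>> jog_arm(linear=[[-0.002,-0.002,0.04],[-0.002,-0.002,0.07],[-0.002,-0.002,0.08],[-0.002,-0.002,0.089],[-0.002,-0.002,0.089],[-0.002,-0.002,0.089],[-0.002,-0.002,0.089],[-0.002,-0.002,0.089],[-0.002,-0.002,0.089],[-0.002,-0.002,0.05],[-0.002,-0.002,0],[-0.002,-0.002,-0.01],[-0.002,-0.002,-0.01],[-0.002,-0.002,-0.01]], spin=[0,0,0,0,0,0,0,0,0,0,0,0,0,0], grip=[1,1,1,1,1,1,0.55,0.55,0.55,0.55,0.5,0.5,0.5,0.5])

```text
t: 34.0
position: [0.4732, -0.3047, 0.1306]
tcp_rot: [-0.0, 0.764, 0.646, -0.0]
ft_force: [0.2, 0.1, 0.0]
width: 0.0429
finger_force: 0.0
```

Run:
```python
from h import *
o=pairs(view())
for k in o: print(k)
go(.426,.3904,.026,72)
```

```text
(61, array([0.4261, 0.3905, 0.0368]), np.float64(71.6))
(79, array([ 0.6055, -0.3251,  0.0437]), np.float64(80.7))
(80, array([ 0.6242, -0.2117,  0.044 ]), np.float64(79.1))
(101, array([ 0.5588, -0.2005,  0.0432]), np.float64(81.8))
(120, array([0.4244, 0.1401, 0.0363]), np.float64(86.8))
(127, array([ 0.5576, -0.2133,  0.0436]), np.float64(82.4))
lin [0.6772, -0.1613, 0.1051] spin 0.147 t 34.0 j6 1.03
```

>>> jog_arm(linear=[[0.677,-0.161,0],[0.677,-0.161,0],[0.677,-0.161,0],[0.677,-0.161,0],[0.677,-0.161,0],[0.677,-0.161,0],[0.677,-0.161,0],[0.677,-0.161,0],[0.677,-0.161,0],[0.677,-0.161,0],[0.677,-0.161,0],[0.677,-0.161,0],[0.677,-0.161,0],[0.677,-0.161,0],[0.677,-0.161,0],[0.677,-0.161,0],[0.677,-0.161,0],[0.677,-0.161,0]], spin=[0.147,0.147,0.147,0.147,0.147,0.147,0.147,0.147,0.147,0.147,0.147,0.147,0.147,0.147,0.147,0.147,0.147,0.147], grip=[0.3,0.3,0.3,0.3,0.3,0.3,0.3,0.3,0.3,0.3,0.3,0.3,0.3,0.3,0.3,0.3,0.3,0.3])

```text
t: 35.85
position: [0.4272, 0.3876, 0.1306]
tcp_rot: [0.0, 0.81, 0.587, -0.001]
ft_force: [0.7, -1.3, -0.8]
width: 0.0602
finger_force: 0.0
```

Run:
```python
from h import *
for k in pairs(view()): print(k)
print([k for k in pairs(view("side")) if k[0]<65])
go(.426,.3904,.026,72)
```

```text
(61, array([ 0.4723, -0.3029,  0.0434]), np.float64(80.1))
(61, array([0.4262, 0.3908, 0.0364]), np.float64(71.6))
(80, array([ 0.625 , -0.2119,  0.0435]), np.float64(80.9))
(80, array([ 0.6053, -0.3252,  0.0436]), np.float64(80.7))
(100, array([ 0.5427, -0.3162,  0.0438]), np.float64(80.3))
(101, array([ 0.5588, -0.2004,  0.0431]), np.float64(82.0))
(120, array([0.4244, 0.1401, 0.0368]), np.float64(86.8))
(127, array([ 0.5577, -0.2136,  0.0432]), np.float64(82.8))
(127, array([ 0.5438, -0.3031,  0.0437]), np.float64(81.4))
[(62, array([ 0.4696, -0.3019,  0.0418]), np.float64(76.9))]
lin [0.0019, -0.0023, 0.1052] spin -0.002 t 36.0 j6 2.5
```

>>> jog_arm(linear=[[0.002,-0.002,0.05],[0.002,-0.002,0.09],[0.002,-0.002,0.105],[0.002,-0.002,0.105],[0.002,-0.002,0.105],[0.002,-0.002,0.105],[0.002,-0.002,0.105],[0.002,-0.002,0.105],[0.002,-0.002,0.105]], spin=[0,0,0,0,0,0,0,0,0], grip=[0.3,0.3,0.3,0.3,0.3,1,1,1,1])

```text
t: 36.85
position: [0.4274, 0.3925, 0.0281]
tcp_rot: [0.0, 0.809, 0.588, 0.002]
ft_force: [0.0, -1.4, 6.0]
width: 0.031
finger_force: 39.7
```

Run:
```python
from h import *
go(.426,.3904,.026,72)
go(.4937,-.189,.12,80.4)
```

```text
lin [-0.0024, -0.0007, 0.0021] spin 0.0 t 36.9 j6 2.5
lin [-0.5323, 0.243, -0.0926] spin -0.147 t 36.9 j6 2.5
```

>>> jog_arm(linear=[[0,0,-0.05],[0,0,-0.094],[-0.531,0.243,-0.094],[-0.531,0.243,-0.094],[-0.531,0.243,-0.094],[-0.531,0.243,-0.094],[-0.531,0.243,-0.094],[-0.531,0.243,-0.094],[-0.531,0.243,-0.094],[-0.531,0.243,-0.094],[-0.531,0.243,-0.094],[-0.531,0.243,-0.094],[-0.531,0.243,-0.094],[-0.531,0.243,-0.094],[-0.531,0.243,-0.094],[-0.531,0.243,-0.094],[-0.531,0.243,-0.094],[-0.531,0.243,-0.094],[-0.531,0.243,-0.094],[-0.531,0.243,-0.094]], spin=[0,0,-0.147,-0.147,-0.147,-0.147,-0.147,-0.147,-0.147,-0.147,-0.147,-0.147,-0.147,-0.147,-0.147,-0.147,-0.147,-0.147,-0.147,-0.147], grip=[1,1,1,1,1,1,1,1,1,1,1,1,1,1,1,1,1,1,1,1])

```text
t: 38.85
position: [0.4933, -0.1874, 0.1204]
tcp_rot: [0.0, 0.763, 0.646, 0.0]
ft_force: [0.4, 0.8, -1.4]
width: 0.0301
finger_force: 39.9
```

Run:
```python
from h import *
held()
go(.4937,-.189,.032,80.4)
```

```text
held cap med [ 0.4954 -0.1607  0.118 ] max y95 [-0.1654 -0.1607 -0.1569] top z [0.0962 0.1298] 185
tcp [ 0.4933 -0.1876  0.1204] w 0.03055121232801542
lin [-0.0013, 0.0006, 0.0884] spin 0.002 t 38.9 j6 1.23
```

>>> jog_arm(linear=[[-0.002,0,0.04],[-0.002,0,0.07],[-0.002,0,0.08],[-0.002,0,0.088],[-0.002,0,0.088],[-0.002,0,0.088],[-0.002,0,0.088],[-0.002,0,0.088],[-0.002,0,0.088],[-0.002,0,0.05],[-0.002,0,0],[0.1,0,-0.05],[0.1,0,-0.1],[0.1,0,-0.15],[0.1,0,-0.2],[0.1,0,-0.24],[0.1,0,-0.24],[0.1,0,-0.24]], spin=[0,0,0,0,0,0,0,0,0,0,0,0,0,0,0,0,0,0], grip=[1,1,1,1,1,1,0.55,0.55,0.55,0.55,0.5,0.5,0.5,0.5,0.5,0.5,0.5,0.5])

```text
t: 40.7
position: [0.5118, -0.0899, 0.3655]
tcp_rot: [0.004, 0.763, 0.646, 0.002]
ft_force: [-0.2, 0.0, -0.9]
width: 0.0426
finger_force: 0.0
```

Run:
```python
from h import *
c=view("top","t4")
for k in pairs(c): print(k)
P=xyz(c);q=P[mask(c,"mag")>0];q=q[(q[:,2]>.2)&(q[:,2]<.32)];print(np.round(q[::6],3).tolist())
print(monitor.read_state()["position"],np.degrees(yaw()))
```

```text
(120, array([0.4244, 0.1402, 0.0373]), np.float64(86.8))
[[0.648, -0.439, 0.287], [0.642, -0.439, 0.286], [0.607, -0.431, 0.288], [0.595, -0.43, 0.29], [0.572, -0.424, 0.289], [0.563, -0.426, 0.287], [0.559, -0.425, 0.289], [0.558, -0.437, 0.274], [0.555, -0.425, 0.285], [0.557, -0.445, 0.272], [0.554, -0.44, 0.272], [0.55, -0.422, 0.286], [0.552, -0.447, 0.272], [0.549, -0.441, 0.275], [0.547, -0.438, 0.271], [0.543, -0.422, 0.286], [0.54, -0.419, 0.288], [0.543, -0.446, 0.274], [0.54, -0.444, 0.273], [0.538, -0.44, 0.273], [0.536, -0.436, 0.271], [0.531, -0.419, 0.288], [0.533, -0.444, 0.273], [0.531, -0.441, 0.274], [0.529, -0.439, 0.274], [0.527, -0.437, 0.27], [0.523, -0.418, 0.284], [0.52, -0.416, 0.286], [0.522, -0.441, 0.274], [0.52, -0.437, 0.273], [0.517, -0.433, 0.271], [0.513, -0.417, 0.287], [0.511, -0.414, 0.283], [0.513, -0.439, 0.273], [0.51, -0.435, 0.274], [0.508, -0.432, 0.274], [0.506, -0.43, 0.273], [0.502, -0.415, 0.286], [0.5, -0.413, 0.286], [0.501, -0.439, 0.274], [0.499, -0.435, 0.276], [0.497, -0.435, 0.271], [0.494, -0.432, 0.269], [0.491, -0.415, 0.286], [0.489, -0.411, 0.284], [0.49, -0.43, 0.273], [0.487, -0.419, 0.276], [0.488, -0.439, 0.269], [0.485, -0.426, 0.276], [0.482, -0.409, 0.288], [0.483, -0.429, 0.275], [0.479, -0.411, 0.289], [0.475, -0.409, 0.285], [0.47, -0.408, 0.29], [0.464, -0.406, 0.286], [0.459, -0.406, 0.284], [0.455, -0.405, 0.292], [0.448, -0.404, 0.284], [0.439, -0.402, 0.289], [0.435, -0.404, 0.285], [0.43, -0.402, 0.288], [0.423, -0.402, 0.287], [0.419, -0.404, 0.285], [0.412, -0.4, 0.287], [0.408, -0.4, 0.288], [0.403, -0.398, 0.287]]
[ 0.51090517 -0.08984162  0.36259763] 80.45450165645931
```

View pics/t4.png

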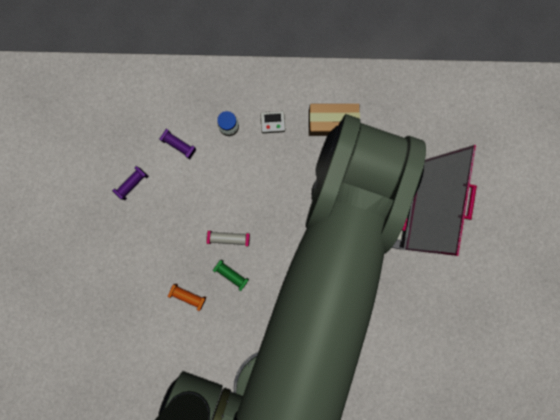

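Top view: the case is hidden under the arm, the open lid is at (440,200) with its handle at (470,202), and the 120 stays alone at (228,238). Next I go behind the lid.

Run:
```python
from h import *
go(.4348,-.4935,.365,80.4)
```

```text
lin [-0.4107, -0.0081, -0.0021] spin 0.001 t 40.8 j6 1.42
```

>>> jog_arm(linear=[[-0.411,-0.008,-0.002],[-0.411,-0.008,-0.002],[-0.411,-0.008,-0.002],[-0.411,-0.008,-0.002],[-0.411,-0.008,-0.002],[-0.411,-0.008,-0.002],[-0.411,-0.008,-0.002],[-0.411,-0.008,-0.002],[-0.411,-0.008,-0.002],[-0.411,-0.008,-0.002],[-0.411,-0.008,-0.002],[-0.411,-0.008,-0.002],[-0.411,-0.008,0.05],[-0.411,-0.008,0.105],[-0.411,-0.008,0.105],[-0.411,-0.008,0.105]], spin=[0,0,0,0,0,0,0,0,0,0,0,0,0,0,0,0], grip=[1,1,1,1,1,1,1,1,1,1,1,1,1,1,1,1])

```text
t: 42.35
position: [0.4337, -0.4918, 0.2549]
tcp_rot: [-0.001, 0.763, 0.646, 0.0]
ft_force: [-0.7, -0.3, 0.5]
width: -0.0002
finger_force: 0.0
```

Run:
```python
from h import *
c=view("top","t5");cv2.imwrite("pics/t5c.png",cv2.resize(c["frame"][130:270,310:500,::-1],None,fx=3,fy=3))
for k in pairs(c): print(k)
p=monitor.read_state()["position"];cy=np.array([.167,.986]);H=np.array([.4565,-.3653])
s0=(p[:2]-H)@cy;z0=p[2];print(p,s0,(p[:2]-H)@[.986,-.167])
for t in np.r_[1.75:0:18j,-.02]:
    s=.2*np.cos(t)-.004*np.sin(t)-.011; z=.048+.2*np.sin(t)+.004*np.cos(t)+.017
    print(round(t,2),[round(s-s0,3),0,round(z0-z,3)])
```

```text
(60, array([ 0.4917, -0.191 ,  0.0437]), np.float64(78.3))
(62, array([ 0.4829, -0.3324,  0.0432]), np.float64(80.5))
(80, array([ 0.6248, -0.2118,  0.0435]), np.float64(79.5))
(80, array([ 0.6052, -0.3251,  0.043 ]), np.float64(81.4))
(101, array([ 0.5587, -0.2004,  0.0437]), np.float64(82.0))
(101, array([ 0.5425, -0.3161,  0.0441]), np.float64(80.4))
(120, array([0.4244, 0.1401, 0.0372]), np.float64(86.8))
(127, array([ 0.5575, -0.2133,  0.0439]), np.float64(82.7))
(127, array([ 0.5436, -0.3032,  0.0439]), np.float64(81.4))
[ 0.43453209 -0.49327868  0.25726387] -0.12985562291378944 -0.0002879176601799702
1.75 [np.float64(0.079), 0, np.float64(-0.004)]
1.65 [np.float64(0.1), 0, np.float64(-0.007)]
1.54 [np.float64(0.12), 0, np.float64(-0.008)]
1.44 [np.float64(0.141), 0, np.float64(-0.007)]
1.34 [np.float64(0.161), 0, np.float64(-0.003)]
1.24 [np.float64(0.181), 0, np.float64(0.002)]
1.13 [np.float64(0.2), 0, np.float64(0.009)]
1.03 [np.float64(0.218), 0, np.float64(0.019)]
0.93 [np.float64(0.236), 0, np.float64(0.03)]
0.82 [np.float64(0.252), 0, np.float64(0.043)]
0.72 [np.float64(0.266), 0, np.float64(0.057)]
0.62 [np.float64(0.28), 0, np.float64(0.073)]
0.51 [np.float64(0.291), 0, np.float64(0.09)]
0.41 [np.float64(0.301), 0, np.float64(0.109)]
0.31 [np.float64(0.308), 0, np.float64(0.128)]
0.21 [np.float64(0.314), 0, np.float64(0.147)]
0.1 [np.float64(0.317), 0, np.float64(0.168)]
0.0 [np.float64(0.319), 0, np.float64(0.188)]
-0.02 [np.float64(0.319), 0, np.float64(0.192)]
```

View pics/t5c.png

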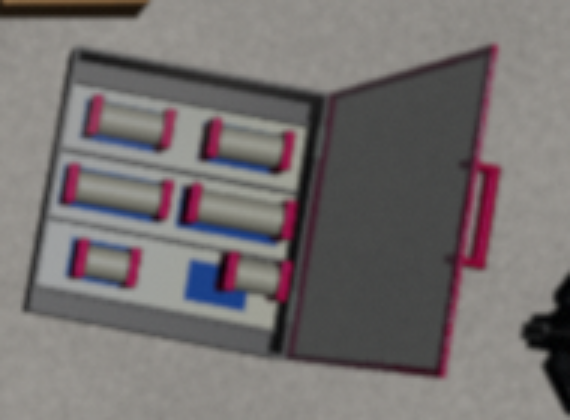

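Crop: five cartridges sit on their bays, but the far 60 at (257,275) was knocked about 30 mm towards the hinge and the centre ridge. I'll put it back before shutting.

Run:
```python
from h import *
for k in pairs(view("side")): print(k)
go(.4839,-.3265,.365,80.4)
```

```text
(61, array([ 0.4895, -0.1887,  0.0423]), np.float64(77.9))
(84, array([ 0.6054, -0.3219,  0.0425]), np.float64(77.0))
(120, array([0.4258, 0.1412, 0.0373]), np.float64(87.8))
(122, array([ 0.5561, -0.211 ,  0.0427]), np.float64(80.4))
lin [0.1732, 0.0209, -0.107] spin 0.002 t 42.5 j6 0.78
```

>>> jog_arm(linear=[[0,0,-0.05],[0,0,-0.107],[0,0,-0.107],[0,0,-0.107],[0.173,0.021,-0.107],[0.173,0.021,-0.107],[0.173,0.021,-0.107],[0.173,0.021,-0.107],[0.173,0.021,-0.107],[0.173,0.021,-0.107],[0.173,0.021,-0.05],[0.173,0.021,0],[0.173,0.021,0.05],[0.173,0.021,0.1],[0.173,0.021,0.137],[0.173,0.021,0.137],[0.173,0.021,0.137],[0.173,0.021,0.137]], spin=[0,0,0,0,0,0,0,0,0,0,0,0,0,0,0,0,0,0], grip=[1,1,1,1,1,1,1,1,1,1,0.53,0.53,0.53,0.53,0.53,0.53,0.53,0.53])

```text
t: 44.25
position: [0.4844, -0.3286, 0.1209]
tcp_rot: [0.002, 0.764, 0.645, 0.0]
ft_force: [0.3, -0.0, 0.4]
width: 0.0399
finger_force: 0.0
```

Run:
```python
from h import *
s=view("side");cv2.imwrite("pics/s3.png",cv2.resize(s["frame"][40:200,230:400,::-1],None,fx=3.5,fy=3.5))
print(monitor.read_state()["ft_force"],monitor.read_state()["width"])
go(.4839,-.3265,.033,80.4)
```

```text
[-0.09582824  0.12129561  0.02453043] 0.04047765222785933
lin [0.0021, -0.0015, 0.0882] spin -0.0 t 44.3 j6 1.02
```

View pics/s3.png

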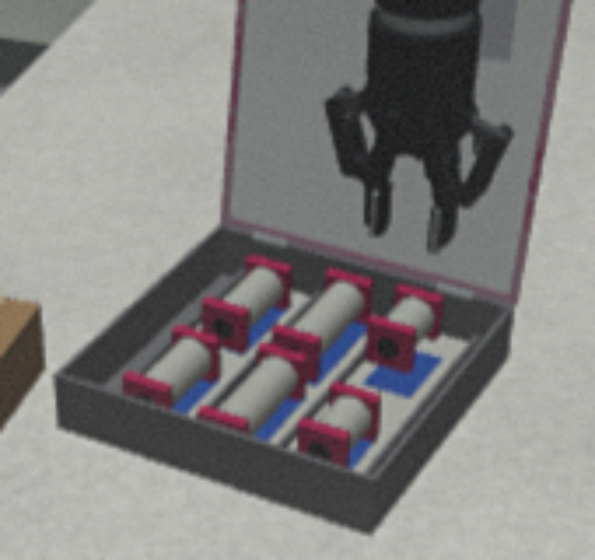

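Side crop: the far 60 at (405,325) leans towards the centre row beside the 100, and the open fingers are above it with gaps on both sides.

>>> jog_arm(linear=[[0.002,-0.001,0.04],[0.002,-0.001,0.065],[0.002,-0.001,0.08],[0.002,-0.001,0.087],[0.002,-0.001,0.087],[0.002,-0.001,0.087]], spin=[0,0,0,0,0,0], grip=[0.53,0.53,0.53,0.53,0.53,0.53])

```text
t: 44.9
position: [0.4835, -0.3254, 0.033]
tcp_rot: [0.001, 0.764, 0.646, 0.0]
ft_force: [-0.3, 0.3, -0.0]
width: 0.0403
finger_force: 0.0
```

>>> jog_arm(linear=[[0,0,0],[0,0,0],[0,0,0],[0,0,0],[0,0,-0.03],[0,0,-0.04],[0.027,-0.013,-0.04],[0.027,-0.013,-0.04],[0.027,-0.013,-0.04],[0.027,-0.013,-0.02],[0.027,-0.013,-0.002],[0.027,-0.013,0],[0.027,-0.013,0],[0.027,-0.013,0],[0.027,-0.013,0],[0.027,-0.013,0],[0.027,-0.013,-0.04],[0.027,-0.013,-0.09],[0.027,-0.013,-0.14],[0.027,-0.013,-0.19]], spin=[0,0,0,0,0,0,0,0,0,0,0,0,0,0,0,0,0,0,0,0], grip=[1,1,1,1,1,1,1,1,1,1,1,1,1,0.55,0.55,0.55,0.55,0.5,0.5,0.5])

```text
t: 46.9
position: [0.4737, -0.2954, 0.2233]
tcp_rot: [-0.0, 0.764, 0.646, -0.0]
ft_force: [1.0, -0.1, -1.2]
width: 0.0431
finger_force: 0.0
```

Run:
```python
from h import *
go(.4348,-.4935,.365,80.4)
```

```text
lin [-0.2018, -0.0055, -0.1417] spin 0.001 t 46.9 j6 1.05
```

>>> jog_arm(linear=[[0,0,-0.05],[0,0,-0.1],[0,0,-0.142],[0,0,-0.142],[-0.1,-0.005,-0.142],[-0.202,-0.006,-0.142],[-0.202,-0.006,-0.142],[-0.202,-0.006,-0.142],[-0.202,-0.006,-0.142],[-0.202,-0.006,-0.142],[-0.202,-0.006,-0.09],[-0.202,-0.006,-0.034],[-0.202,-0.006,-0.034],[-0.202,-0.006,-0.034],[-0.202,-0.006,-0.034]], spin=[0,0,0,0,0,0,0,0,0,0,0,0,0,0,0], grip=[1,1,1,1,1,1,1,1,1,1,1,1,1,1,1])

```text
t: 48.4
position: [0.4358, -0.4942, 0.2583]
tcp_rot: [0.002, 0.763, 0.646, -0.0]
ft_force: [-0.4, 1.2, 1.4]
width: 0.0002
finger_force: 0.0
```

Run:
```python
from h import *
c=view("top")
for k in pairs(c): print(k)
p=monitor.read_state()["position"];H=np.array([.4565,-.3653])
print(p,(p[:2]-H)@[.167,.986])
```

```text
(60, array([ 0.4701, -0.302 ,  0.0439]), np.float64(81.8))
(61, array([ 0.4905, -0.1901,  0.0438]), np.float64(81.5))
(79, array([ 0.6259, -0.2117,  0.0443]), np.float64(81.3))
(80, array([ 0.6047, -0.325 ,  0.0434]), np.float64(80.4))
(101, array([ 0.559 , -0.2003,  0.0444]), np.float64(81.8))
(101, array([ 0.5424, -0.3162,  0.0438]), np.float64(80.7))
(120, array([0.4244, 0.1401, 0.0366]), np.float64(86.8))
(127, array([ 0.5576, -0.2132,  0.0442]), np.float64(82.3))
(127, array([ 0.5438, -0.3032,  0.044 ]), np.float64(81.4))
[ 0.43596533 -0.49478185  0.25883245] -0.131098393842689
```

All six now sit in their bays. Now shut the lid.

>>> jog_arm(linear=[[0.045,0,-0.003],[0.065,0,-0.003],[0.08,0,-0.003],[0.09,0,-0.005],[0.1,0,-0.006],[0.11,0,-0.006],[0.121,0,-0.006],[0.131,0,-0.006],[0.142,0,-0.005],[0.152,0,-0.003],[0.162,0,-0.001],[0.172,0,0.001],[0.182,0,0.004],[0.191,0,0.007],[0.201,0,0.011],[0.219,0,0.021],[0.219,0,0.021],[0.219,0,0.021]], spin=[0,0,0,0,0,0,0,0,0,0,0,0,0,0,0,0,0,0], grip=[1,1,1,1,1,1,1,1,1,1,1,1,1,1,1,1,1,1])

```text
t: 50.25
position: [0.4709, -0.2772, 0.2341]
tcp_rot: [-0.001, 0.763, 0.646, 0.0]
ft_force: [-0.3, 0.2, -0.1]
width: -0.0
finger_force: 0.0
```

Run:
```python
from h import *
s=view("side");cv2.imwrite("pics/s4.png",cv2.resize(s["frame"][20:200,220:420,::-1],None,fx=3,fy=3))
p=monitor.read_state()["position"];H=np.array([.4565,-.3653])
print(p,(p[:2]-H)@[.167,.986],monitor.read_state()["ft_force"])
```

```text
[ 0.47106095 -0.27776325  0.23438908] 0.08874291060667465 [-0.1501978  -0.65505335  0.28166318]
```

View pics/s4.png

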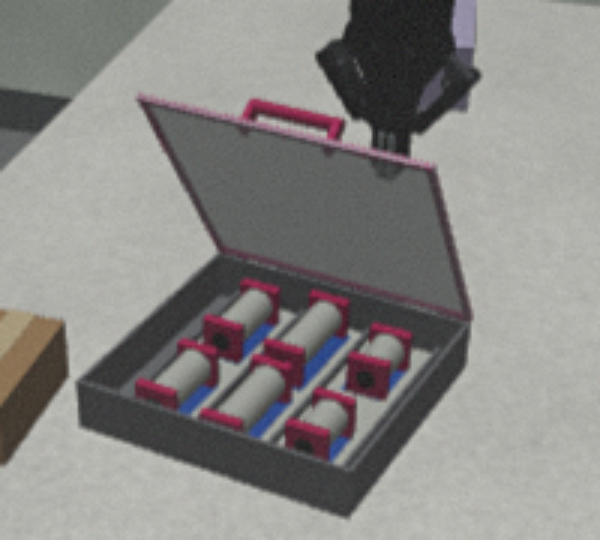

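The crop shows the lid at about 60°, with the closed fingers behind its panel at (390,160) and all cartridges seated. I'll follow the arc down.

>>> jog_arm(linear=[[0.009,0,0.004],[0.018,0,0.01],[0.026,0,0.017],[0.034,0,0.024],[0.041,0,0.031],[0.048,0,0.038],[0.055,0,0.046],[0.061,0,0.054],[0.067,0,0.063],[0.073,0,0.072],[0.082,0,0.09],[0.089,0,0.109],[0.095,0,0.128],[0.098,0,0.149],[0.1,0,0.16],[0.1,0,0.168],[0.1,0,0.173],[0.1,0,0.175],[0.1,0,0.175],[0.1,0,0.175]], spin=[0,0,0,0,0,0,0,0,0,0,0,0,0,0,0,0,0,0,0,0], grip=[1,1,1,1,1,1,1,1,1,1,1,1,1,1,1,1,1,1,1,1])

```text
t: 52.3
position: [0.487, -0.1782, 0.068]
tcp_rot: [0.001, 0.763, 0.646, 0.001]
ft_force: [-26.1, 14.5, 88.3]
width: -0.0001
finger_force: 44.3
```

Run:
```python
from h import *
p=monitor.read_state();print(p["position"],p["ft_force"])
s=view("side");P=xyz(s);q=P[mask(s,"mag")>0];q=q[(q[:,1]<-.1)&(q[:,2]>.03)];print(np.round(q[::10],3).tolist())
```

```text
[ 0.48702925 -0.17815752  0.06802621] [-26.06287145  14.54695916  88.3069419 ]
[[0.321, -0.916, 0.203], [0.274, -0.898, 0.205], [0.261, -0.882, 0.196], [0.656, -0.388, 0.05], [0.659, -0.371, 0.052], [0.594, -0.397, 0.047], [0.665, -0.332, 0.051], [0.486, -0.372, 0.05], [0.466, -0.366, 0.052], [0.451, -0.361, 0.052], [0.677, -0.273, 0.051], [0.417, -0.355, 0.053], [0.677, -0.258, 0.051], [0.411, -0.345, 0.048], [0.413, -0.329, 0.051], [0.413, -0.318, 0.051], [0.416, -0.305, 0.053], [0.418, -0.293, 0.054], [0.419, -0.287, 0.051], [0.42, -0.278, 0.051], [0.604, -0.159, 0.08], [0.6, -0.155, 0.081], [0.608, -0.155, 0.076], [0.427, -0.256, 0.051], [0.601, -0.152, 0.077], [0.578, -0.158, 0.078], [0.603, -0.155, 0.071], [0.577, -0.156, 0.076], [0.673, -0.156, 0.051], [0.579, -0.148, 0.078], [0.428, -0.238, 0.054], [0.603, -0.155, 0.065], [0.56, -0.152, 0.077], [0.653, -0.154, 0.051], [0.567, -0.15, 0.074], [0.543, -0.154, 0.077], [0.606, -0.155, 0.059], [0.544, -0.15, 0.076], [0.636, -0.151, 0.051], [0.546, -0.146, 0.076], [0.632, -0.149, 0.051], [0.538, -0.146, 0.075], [0.617, -0.149, 0.051], [0.615, -0.146, 0.051], [0.43, -0.208, 0.053], [0.436, -0.202, 0.052], [0.531, -0.139, 0.07], [0.579, -0.145, 0.051], [0.577, -0.141, 0.051], [0.574, -0.141, 0.049], [0.439, -0.183, 0.053], [0.44, -0.181, 0.05], [0.439, -0.177, 0.051], [0.438, -0.171, 0.052], [0.437, -0.168, 0.051], [0.523, -0.131, 0.051], [0.513, -0.133, 0.048], [0.505, -0.129, 0.05], [0.496, -0.127, 0.051], [0.489, -0.126, 0.051], [0.482, -0.128, 0.048], [0.473, -0.123, 0.051], [0.466, -0.124, 0.049], [0.455, -0.117, 0.054], [0.445, -0.12, 0.052]]
```

The lid is flat, but the fingers press at 88 N, so I back off straight up now.

>>> jog_arm(linear=[[0,0,-0.006],[0,0,-0.02],[0,0,-0.06],[0,0,-0.11],[0,0,-0.16],[0,0,-0.2],[-0.05,-0.04,-0.2],[-0.1,-0.08,-0.2],[-0.15,-0.1,-0.2],[-0.2,-0.1,-0.2],[-0.25,-0.1,-0.2],[-0.3,-0.1,-0.2],[-0.3,-0.1,-0.2],[-0.3,-0.1,-0.2]], spin=[0,0,0,0,0,0,0,0,0,0,0,0,0,0], grip=[1,1,1,1,1,1,1,1,1,1,1,1,1,1])

```text
t: 53.75
position: [0.3379, -0.4623, 0.2588]
tcp_rot: [0.001, 0.765, 0.644, -0.0]
ft_force: [1.0, 0.1, -0.3]
width: 0.0
finger_force: 0.0
```

Run:
```python
from h import *
s=view("side","s5");P=xyz(s);q=P[mask(s,"mag")>0];q=q[(q[:,1]<-.1)&(q[:,1]>-.42)&(q[:,2]>.03)]
n=(q[:,:2]-[.5305,-.3778])@[.167,.986];r=q[q[:,2]<.06];m=n[q[:,2]<.06]
for a in (0,.06,.12,.18,.235): 
    k=abs(m-a)<.03; print(a,k.sum(),np.round(np.median(r[k,2]),4))
h=q[(q[:,2]>.06)];print(np.round(np.percentile(h[:,2],[50,90]),4))
c=view("top","t6");T=c["frame"][:,:,::-1];S=s["frame"][:,:,::-1]
cv2.imwrite("pics/f.png",np.vstack([cv2.resize(T[90:270,100:480],(640,303)),cv2.resize(S[90:260,140:500],(640,297))]))
print(monitor.read_state()["position"],monitor.read_state()["ft_force"])
```

```text
0 102 0.0517
0.06 45 0.0515
0.12 52 0.0519
0.18 59 0.0517
0.235 221 0.0519
[0.0769 0.0799]
[ 0.33870948 -0.45842507  0.25883276] [0.06328508 0.51718856 0.24894823]
```

View pics/f.png

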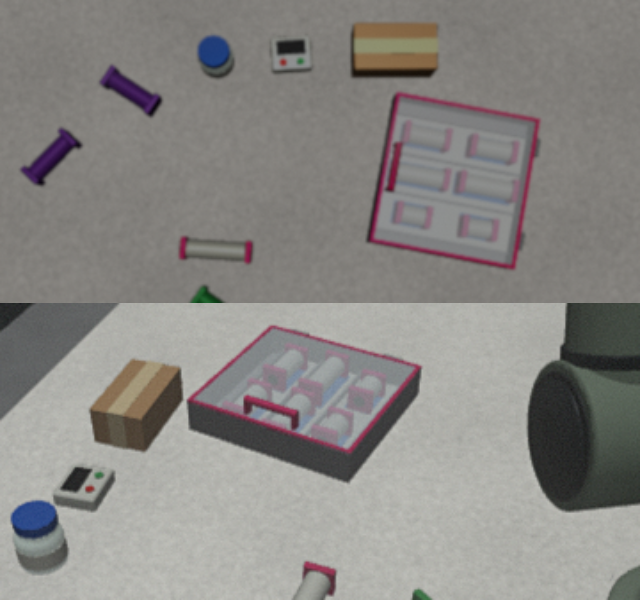

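The lid is shut flat (rim at 52 mm all round), all six cartridges are inside in their rows, the 120 at (215,250) is still on the bench, and the jar, timer and box are where they were.

```bash
python3 -c "
from rig import job;print(job.finish_job())"
```

```text
the job is handed in; nothing more can be done
None
```

I handed the job in at about 54 s: all six cartridges are in their matching rows, the 120 mm one is still on the bench, the lid is shut flat, and the jar, timer and box are where they were; the closed fingers briefly pressed the lid at about 90 N while shutting it, under the 120 N wrist limit.

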